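Hold the crucible's box open

ROBOT

A 6-joint arm with a two-finger parallel gripper is mounted at the origin on the work surface; the furniture and walls round the work are solid. World frame = base frame: x ahead of the robot, y to its left, z up, the work surface at z = 0. Lengths are in m, angles in degrees, forces in N, time in s.
With the tool pointing down it reaches from about 0.35 to 0.875 m from the base axis. Payload 4.2 kg.
Tool frame: the origin (TCP) lies at the very end of the fingers, on their centre line; the grasp point (between the pads) lies 19 mm behind it; z points along the fingers, y is the line along which they close (so a half turn about z gives the same grasp; the last joint's range is limited). The gripper opens to 87 mm and grips with 3 to 60 N. Pads are 19 mm wide; open, the fingers measure 117 mm over their backs; the gripper's body (75 mm by 190 mm) begins 51 mm behind the grasp point.
Start: joints at [81.509, 22.042, 0.453, 0, -68.411, -14.817], TCP at [0.247, 0.574, 0.196] pointing down, gripper open.
Joint ranges: [-179.83, 179.83], [-69.29, 118.12], [-61.27, 80.66], [-181.25, 117.63], [-171.15, -9.14], [-177.46, 177.46]. Speed limits (degrees/s): [159.86, 159.86, 180, 180, 180, 180].

INTERFACE

Orientations are given as a 3x3 rotation matrix whose columns are the frame's x, y, z axes.
In Python, from station import monitor, cams, ticket gives the robot as it stands.
- The arm moves only by the tool drive_tool, never from a script. Its argument "moves" is a list of rows, each an object with "delta_pos": the shift along the tool's x, y, z in mm, a list of three; "turn": the turn about the tool's z in rad; "claw": the opening, from 0 (shut) to 1 (fully open). A call has 1 to 12 rows; each row shifts and turns the commanded pose from where the row before left it, along the tool's axes as they then stand; what a row does not reach is not made up. A row lasts 1/8 s, in which the tool goes at most 62.5 mm and 10.7 degrees, less where a joint would pass 70% of its speed; a pose out of reach is approached as far as the arm can. A call is refused whole if a number of a shift passes 62.5 or a number of a turn 0.188, either way. A call with a gripper value outside its range is refused whole. The fingers move at their own pace and stop on an object; the grip force is fixed at half the most. Time passes only in rows, so rows that do not move let the fingers close. It gives the time, the measured TCP pose, the force, the opening and the grip force at its end, in the units of the state.
- monitor.sense(): the state, without advancing time (a new reading comes with each control period).
- cams.capture(name): name is "scene" or "side" or "wrist"; returns a dict with "color" (400x640x3 uint8, red, green, blue), "range_z" (400x640 float32, m along the optical axis (not along the pixel's ray), 0 where there is no reading), "vertical_fov" (degrees; the focal length in pixels is half the picture's height over the tangent of half this angle, whatever the lens; pixels are square), "cx", "cy" (the principal point, pixels), "dist" ([k1, k2, p1, p2, k3] as OpenCV has them; the pictures are not rectified), "extrinsics" (4x4, takes a point from camera to world coordinates). Camera axes: x right, y down, z forward; pixel columns grow to the right and rows downward; lengths in m; the calibration is good to about 2 mm. A picture is of the moment at which its call begins.
- ticket.finish_job(): hands the job in; it is judged then, once.
The state is a dict: "time_s": time; "joints": joint angles; "joint_velocities": joint speeds; "effort": joint torques, N m; "tcp_pos": TCP position; "ee_rot": TCP orientation; "wrist_force": force on the tool from outside, world axes, zero at the start; "moment": the same for the moment, N m; "gripper_width": opening from 0.0 (shut) to 1.0 (fully open); "gripper_force": force on a finger pad.
Only numpy, scipy, OpenCV 4.12 (cv2) and the standard library are available. Lean on these libraries where they do the work, as an engineer would, in place of code of your own. Each camera call takes 0.05 s, during which the arm holds its last target. There are 200 camera calls.

TASK

Two identical sample boxes with self-closing grid lids stand on the bench: a crucible is in one, a rubber stopper in the other. Open the box with the crucible by its handle and finish while holding its lid steadily at 45 degrees from shut, give or take 5 degrees, so that a colleague can take the crucible out; do not let go. Keep the other box shut, and do not shift the crucible, the stopper or the other things on the bench.

Things in the scene. Friction and masses are not known exactly. Their poses are not given: they have to be found in the camera images.
- box_a: one of two identical grey plastic sample boxes with a hinged open-grid lid (grey frame, three thin rods), fixed to the bench: 130 mm deep (its x), 120 mm wide (its y), walls 62 mm high and 4 mm thick; origin at the centre of its underside on the bench, x axis from the handle side (front) to the hinge side (back), turned up to about 23 degrees either way from facing the robot
- box_a_floor (a point): centre of the inner floor of box_a, 4 mm above the bench
- lid_a (a joint): opening angle of the lid of box_a, rad: 0 shut, growing as the front edge rises, stop at 1.35. A weak spring and its 0.18 kg weight shut it from every angle if it is let go; 2 to 3 N at the handle hold it up
- lid_a_hinge (a point): middle of the hinge line of that lid: 68 mm behind the box's origin (+x of the box) and 63 mm above it; the hinge line runs along the box's y
- lid_a_handle (a point): centre of the steel handle bar near that lid's front edge: round, 15 mm thick, 36 mm long, parallel to the hinge line, both end faces free, on two 9 mm posts; lid shut: 120 mm in front of the hinge line, 31 mm above it, 94 mm above the bench, 26 mm above the lid's upper face (frame 5 mm thick). Pinched on its two ends it turns between the fingers as the lid rises
- box_b: one of two identical grey plastic sample boxes with a hinged open-grid lid (grey frame, three thin rods), fixed to the bench: 130 mm deep (its x), 120 mm wide (its y), walls 62 mm high and 4 mm thick; origin at the centre of its underside on the bench, x axis from the handle side (front) to the hinge side (back), turned up to about 23 degrees either way from facing the robot
- box_b_floor (a point): centre of the inner floor of box_b, 4 mm above the bench
- lid_b (a joint): opening angle of the lid of box_b, rad: 0 shut, growing as the front edge rises, stop at 1.35. A weak spring and its 0.18 kg weight shut it from every angle if it is let go; 2 to 3 N at the handle hold it up
- lid_b_hinge (a point): middle of the hinge line of that lid: 68 mm behind the box's origin (+x of the box) and 63 mm above it; the hinge line runs along the box's y
- lid_b_handle (a point): centre of the steel handle bar near that lid's front edge: round, 15 mm thick, 36 mm long, parallel to the hinge line, both end faces free, on two 9 mm posts; lid shut: 120 mm in front of the hinge line, 31 mm above it, 94 mm above the bench, 26 mm above the lid's upper face (frame 5 mm thick). Pinched on its two ends it turns between the fingers as the lid rises
- crucible: white ceramic crucible with a knobbed cover, 44 mm across, 48 mm high, standing loose in one of the two boxes, seen through the open grid of the lid; origin at the centre of its underside
- stopper: plain tapered rubber stopper, 38 mm across, 36 mm high, standing loose in the other box; origin at the centre of its underside
- petri_dish: Petri dish, round, flat, 62 mm across, 16 mm high, a loose bystander on the bench; origin at the centre of its underside
- drop_bottle: slim brown dropper bottle, 31 mm across, 91 mm high, a loose bystander on the bench; origin at the centre of its underside
- lab_timer: white bench timer, 57x64 mm, 56 mm high, a loose bystander on the bench; origin at the centre of its underside
- white_bottle: white plastic screw-cap bottle, 44 mm across, 94 mm high, a loose bystander on the bench; origin at the centre of its underside
- beaker: glass beaker, 51 mm across, 71 mm high, a loose bystander on the bench; origin at the centre of its underside
- pen: black pen, 145 mm long, lying, a loose bystander on the bench; origin at the centre of its underside
Things that resemble listed ones, but are neither listed nor needed, are in the scene too. Leave any turquoise look-alike of the stopper alone.

How it is judged (in metres and radians):
On the way:
1. the lid of the box with the crucible is lifted by the fingers (((horizontal distance between crucible and box_a_floor below 0.05 m and height (world z) of crucible below 0.02 m and value of joint lid_a above 0.25 rad and contact force between the fingers and box_a above 0.5 N) or (horizontal distance between crucible and box_b_floor below 0.05 m and height (world z) of crucible below 0.02 m and value of joint lid_b above 0.25 rad and contact force between the fingers and box_b above 0.5 N))), for 0.1 s.
At the end, for the whole second after the job is handed in: The fingers hold the lid of the crucible's box, at rest between 40 and 50 degrees (0.695 to 0.876 rad); the other lid is shut (below 0.05 rad); the crucible and the stopper stand in their boxes (((horizontal distance between crucible and box_a_floor below 0.05 m and height (world z) of each of crucible, stopper below 0.02 m and horizontal distance between stopper and box_b_floor below 0.05 m and value of joint lid_a between 0.695 and 0.876 rad and velocity of joint lid_a between -0.1 and 0.1 rad/s and contact force between the fingers and box_a above 0.5 N and value of joint lid_b below 0.05 rad) or (horizontal distance between crucible and box_b_floor below 0.05 m and height (world z) of each of crucible, stopper below 0.02 m and horizontal distance between stopper and box_a_floor below 0.05 m and value of joint lid_b between 0.695 and 0.876 rad and velocity of joint lid_b between -0.1 and 0.1 rad/s and contact force between the fingers and box_b above 0.5 N and value of joint lid_a below 0.05 rad))); the arm keeps its last pose, push and grip.
It fails at once if the lid of the stopper's box is opened by more than 0.15 rad ((horizontal distance between stopper and box_a_floor below 0.05 m and height (world z) of stopper below 0.02 m and value of joint lid_a above 0.15 rad) or (horizontal distance between stopper and box_b_floor below 0.05 m and height (world z) of stopper below 0.02 m and value of joint lid_b above 0.15 rad)).
It fails at once if the crucible or the stopper is shifted by more than 25 mm (distance of any of crucible, stopper from where it was at the start of the episode above 0.025 m).
It fails at once if a bystander is shifted by more than 25 mm (distance of any of petri_dish, drop_bottle, lab_timer, white_bottle, beaker, pen from where it was at the start of the episode above 0.025 m).
It also fails if it takes over 32 s, if anything falls off the work surface, if the arm or the gripper's body presses on something with over 40 N, if the wrist force passes 120 N, or if a joint passes its speed limit or range.

## Working session

There is one attempt and no reset: what is moved stays moved. The work goes in short steps, Python scripts to look and compute and a tool call to move; the robot and the scene stay as the last step left them, time stands still between calls to the robot, and variables do not carry over. Pictures are saved under pics/ and viewed, at most 10 in all, crops included, and the job is handed in when it is done.

Besides the shell and the picture viewer there is one more tool, called after "Request:" as a command line: name --argument value ..., lists and objects as JSON in quotes. drive_tool: Moves the arm, as the interface text tells. Its arguments: {"type":"object","properties":{"moves":{"type":"array","items":{"type":"object","properties":{"delta_pos":{"type":"array","items":{"type":"number"}},"turn":{"type":"number"},"claw":{"type":"number"}}}}},"required":["moves"]}

```bash
mkdir -p pics; cat > h.py <<'E'
import numpy as np, cv2, pickle
from station import monitor, cams, ticket
def K(c):
    f=200/np.tan(np.radians(c["vertical_fov"])/2)
    return np.array([[f,0,c["cx"]],[0,f,c["cy"]],[0,0,1.]])
def cap(n,fn):
    c=cams.capture(n); cv2.imwrite(f"pics/{fn}.png",c["color"][:,:,::-1]); pickle.dump(c,open(f"pics/{fn}.pkl","wb")); return c
def load(fn): return pickle.load(open(f"pics/{fn}.pkl","rb"))
def rays(c,uv):
    n=cv2.undistortPoints(np.array(uv,float).reshape(-1,1,2),K(c),np.array(c["dist"],float)).reshape(-1,2)
    E=np.array(c["extrinsics"]); return E[:3,3],np.c_[n,np.ones(len(n))]@E[:3,:3].T
def plane(c,uv,z):
    o,d=rays(c,uv); return o+d*((z-o[2])/d[:,2])[:,None]
def tri(c1,p1,c2,p2):
    o1,d1=rays(c1,[p1]);o2,d2=rays(c2,[p2]);A=np.c_[d1[0],-d2[0]]
    t=np.linalg.lstsq(A,o2-o1,rcond=None)[0];a=o1+t[0]*d1[0];b=o2+t[1]*d2[0];return (a+b)/2,np.linalg.norm(a-b)
def cloud(c):
    v,u=np.mgrid[0:400,0:640]; o,d=rays(c,np.c_[u.ravel(),v.ravel()]); z=c["range_z"].ravel()
    return (o+d*z[:,None]).reshape(400,640,3)
E
python3 - <<'E'
from h import *
for n in("scene","side","wrist"):
    c=cap(n,n+"0"); print(n,c["vertical_fov"],np.round(c["extrinsics"],3).tolist())
E
```

```text
scene 55.97133607566834 [[-0.444, -0.777, 0.446, 0.142], [-0.896, 0.38, -0.229, 0.207], [0.008, -0.502, -0.865, 0.815], [0.0, 0.0, 0.0, 1.0]]
side 54.537221490635716 [[0.928, -0.245, 0.281, 0.201], [-0.373, -0.631, 0.68, -0.765], [0.011, -0.736, -0.677, 0.848], [0.0, 0.0, 0.0, 1.0]]
wrist 66.31391311465163 [[-0.396, -0.889, -0.229, 0.309], [-0.918, 0.384, 0.097, 0.546], [0.002, 0.249, -0.968, 0.385], [0.0, 0.0, 0.0, 1.0]]
```

View pics/scene0.png

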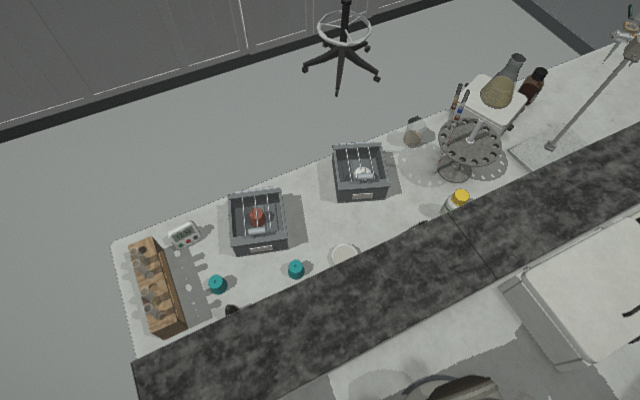

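View pics/side0.png

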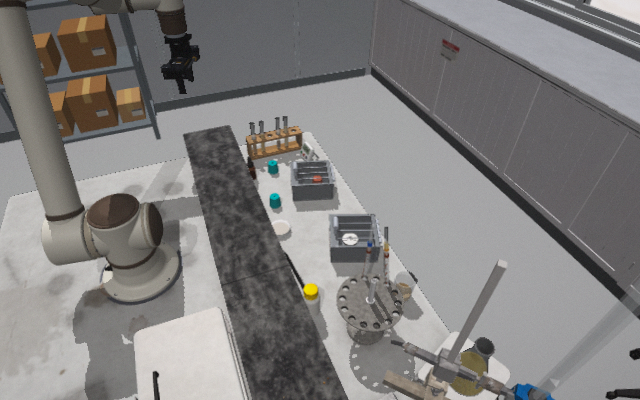

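The scene view shows the crucible's box at about (360,173) and the stopper's box at (258,222). A dark slab, possibly raised, runs between the robot and the boxes. Next I get the numbers and zoom in.

```bash
python3 - <<'E'
from h import *
s=load("scene0");d=load("side0")
a=cv2.resize(s["color"][130:215,320:400],None,fx=5,fy=5,interpolation=cv2.INTER_CUBIC)
b=cv2.resize(d["color"][200:275,315:395],None,fx=5,fy=5,interpolation=cv2.INTER_CUBIC)
b=cv2.resize(b,(400,a.shape[0]))
cv2.imwrite("pics/zoom.png",np.hstack([a,b])[:,:,::-1])
P=cloud(s);Q=cloud(d)
for u,v in[(300,300),(200,350),(420,240),(550,170),(600,170),(250,315),(380,275),(343,255),(440,135),(470,140),(415,135),(459,195),(110,245),(400,118),(150,385)]: print("s",(u,v),P[v,u].round(3))
for u,v in[(210,130),(240,240),(320,390),(200,150),(280,260),(355,240),(312,180),(370,300),(355,215),(290,270),(405,285),(388,240),(372,245)]: print("d",(u,v),Q[v,u].round(3))
E
```

```text
s (300, 300) [0.321 0.146 0.116]
s (200, 350) [0.32  0.339 0.113]
s (420, 240) [ 0.324 -0.124  0.115]
s (550, 170) [ 0.339 -0.488  0.113]
s (600, 170) [ 0.289 -0.591  0.112]
s (250, 315) [0.338 0.239 0.112]
s (380, 275) [ 0.298 -0.014  0.112]
s (343, 255) [0.396 0.007 0.016]
s (440, 135) [ 0.529 -0.318  0.12 ]
s (470, 140) [ 0.482 -0.368  0.126]
s (415, 135) [ 0.594 -0.31   0.054]
s (459, 195) [ 0.383 -0.274  0.094]
s (110, 245) [ 0.663  0.478 -0.001]
s (400, 118) [ 1.31  -0.95  -0.901]
s (150, 385) [0.305 0.43  0.113]
d (210, 130) [0.285 0.438 0.114]
d (240, 240) [ 0.265 -0.097  0.115]
d (320, 390) [ 0.314 -0.509  0.115]
d (200, 150) [0.234 0.332 0.113]
d (280, 260) [ 0.339 -0.192  0.112]
d (355, 240) [ 0.567 -0.145  0.041]
d (312, 180) [0.552 0.146 0.035]
d (370, 300) [ 0.482 -0.379  0.129]
d (355, 215) [ 0.594 -0.083  0.07 ]
d (290, 270) [ 0.352 -0.229  0.113]
d (405, 285) [ 0.628 -0.315  0.021]
d (388, 240) [ 1.175  0.502 -0.896]
d (372, 245) [ 0.59  -0.196  0.065]
```

View pics/zoom.png

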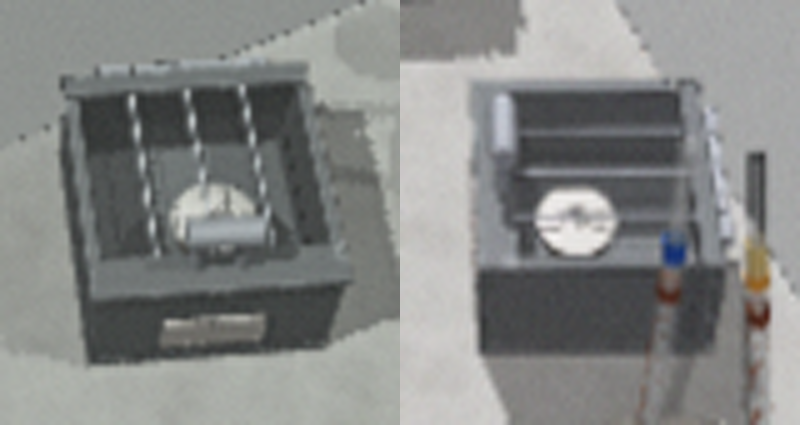

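The zoom confirms the knobbed white crucible in the right-hand box. The handle is at about scene (365.6,176.2) and side (335.6,222). I triangulate it and check the surrounding clearance.

```bash
python3 - <<'E'
from h import *
s=load("scene0");d=load("side0")
print("handle",tri(s,(365.6,176.2),d,(335.6,222.1)))
L,R=plane(s,[(357.6,176.4),(373.6,175.8)],.097);print("ends",L,R,"yaw(hinge dir)",np.degrees(np.arctan2(*( (L-R)[[0,1]]*[-1,1]))))
L,R=plane(d,[(335.4,217.1),(335.6,227)],.097);print(L,R,np.degrees(np.arctan2(*( (L-R)[[0,1]]*[-1,1]))))
# lid corners (scene zoom px): top of frame z .068
c=np.array([(62,75),(308,65),(90,288),(350,280)])/5+[320,130]
c=plane(s,c,.068);print(c.round(3))
for i,j in((0,1),(2,3)): v=c[i]-c[j];print(np.degrees(np.arctan2(-v[0],v[1])),np.linalg.norm(v))
P=np.vstack([cloud(s).reshape(-1,3),cloud(d).reshape(-1,3)])
m=(P[:,0]>.36)&(P[:,0]<.8)&(P[:,1]>-.35)&(P[:,1]<.15)&(P[:,2]>.105)&(P[:,2]<.5)
Q=P[m];print(len(Q));
for y in np.arange(-.35,.15,.03):
    q=Q[(Q[:,1]>=y)&(Q[:,1]<y+.03)]
    if len(q):print(round(y,2),len(q),q.min(0).round(3),q.max(0).round(3))
st=monitor.sense();print(np.round(st["ee_rot"],3).tolist(),st["tcp_pos"],st["time_s"])
E
```

```text
handle (array([ 0.51910558, -0.111127  ,  0.09582723]), np.float64(0.003444339245161807))
ends [ 0.52411629 -0.09365785  0.097     ] [ 0.50946211 -0.12741445  0.097     ] yaw(hinge dir) -23.46630484439849
[ 0.52756212 -0.09385676  0.097     ] [ 0.51321581 -0.12792105  0.097     ] -22.83857172012891
[[ 0.649 -0.095  0.068]
 [ 0.601 -0.21   0.068]
 [ 0.532 -0.049  0.068]
 [ 0.483 -0.161  0.068]]
-23.0447104750108 0.12407278073209342
-23.97617283326832 0.1221995396640032
2310
-0.35 1326 [ 0.416 -0.35   0.109] [ 0.553 -0.32   0.274]
-0.32 984 [ 0.435 -0.32   0.108] [ 0.537 -0.298  0.286]
[[0.918, -0.396, -0.001], [-0.396, -0.918, -0.002], [0.0, 0.002, -1.0]] [0.24706812 0.5735763  0.19521231] 0.15
```

The tool's y axis is already aligned with the handle, since the box is yawed about -23°. I go to hover over the handle.

Request:
drive_tool --moves '[{"delta_pos":[0,0,-30],"turn":0,"claw":1},{"delta_pos":[47,47,0],"turn":0,"claw":1},{"delta_pos":[47,47,0],"turn":0,"claw":1},{"delta_pos":[47,47,0],"turn":0,"claw":1},{"delta_pos":[47,47,0],"turn":0,"claw":1},{"delta_pos":[47,47,0],"turn":0,"claw":1},{"delta_pos":[47,47,0],"turn":0,"claw":1},{"delta_pos":[47,47,0],"turn":0,"claw":1},{"delta_pos":[47,47,0],"turn":0,"claw":1},{"delta_pos":[47,47,0],"turn":0,"claw":1},{"delta_pos":[47,47,0],"turn":0,"claw":1},{"delta_pos":[47,47,0],"turn":0,"claw":1}]'

```text
time_s: 1.65
tcp_pos: [0.5017, -0.0668, 0.2261]
ee_rot: [[0.918, -0.396, 0.0], [-0.396, -0.918, 0.0], [0.0, -0.0, -1.0]]
wrist_force: [1.3, 0.5, -0.5]
gripper_width: 1.002
gripper_force: 0.0
```

Request:
drive_tool --moves '[{"delta_pos":[0,0,30],"turn":0,"claw":1},{"delta_pos":[0,0,0],"turn":0,"claw":1},{"delta_pos":[0,0,0],"turn":0,"claw":1}]'

```text
time_s: 2.02
tcp_pos: [0.5018, -0.0645, 0.1969]
ee_rot: [[0.919, -0.395, 0.001], [-0.395, -0.919, -0.0], [0.001, -0.0, -1.0]]
wrist_force: [-0.2, 0.6, 0.5]
gripper_width: 1.0
gripper_force: 0.0
```

```bash
python3 - <<'E'
from h import *
c=cap("wrist","w1");st=monitor.sense();print(st["tcp_pos"],np.round(st["ee_rot"],3).tolist(),st["wrist_force"],st["joint_velocities"],st["time_s"])
E
```

```text
[ 0.50203499 -0.06412651  0.19726768] [[0.919, -0.394, 0.002], [-0.394, -0.919, -0.0], [0.002, -0.001, -1.0]] [-0.8610449  -0.98935981  0.48855673] [ 0.4566844  -0.40478753  0.23828366 -0.05800017  0.17771968 -0.0089402 ] 2.075
```

View pics/w1.png

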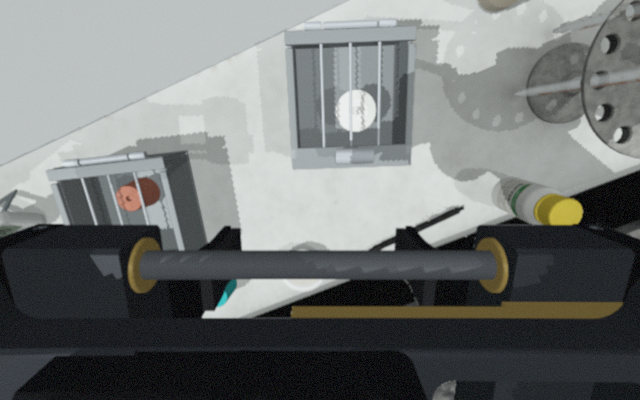

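The wrist view shows the handle at about (336..375, 157), the crucible at (355,110) in the box ahead, and the stopper's box to the left. I combine this with the earlier views.

```bash
python3 - <<'E'
from h import *
s=load("scene0");d=load("side0");w=load("w1")
print(tri(s,(365.6,176.2),w,(355,157)),tri(d,(335.6,222.1),w,(355,157)))
L,R=plane(w,[(336,157),(375,157)],.096);print(L,R,np.degrees(np.arctan2(*( (L-R)[[0,1]]*[-1,1]))))
g=plane(w,[(293,165),(410,162),(287,35),(416,32)],.068);print(g.round(3))
v=g[0]-g[1];print(np.degrees(np.arctan2(-v[0],v[1])))
v=g[2]-g[3];print(np.degrees(np.arctan2(-v[0],v[1])))
st=monitor.sense();Rm=np.array(st["ee_rot"])
for t in(L+R)/2,tri(s,(365.6,176.2),w,(355,157))[0]: print(Rm.T@(t-st["tcp_pos"])*1000)
E
```

```text
(array([ 0.51821943, -0.1115298 ,  0.09397854]), np.float64(0.00042069138282545125)) (array([ 0.5195597 , -0.11150151,  0.09768114]), np.float64(0.0015444099042986065))
[ 0.52573747 -0.09470603  0.096     ] [ 0.51116146 -0.12857982  0.096     ] -23.282379991290505
[[ 0.532 -0.051  0.068]
 [ 0.487 -0.164  0.068]
 [ 0.646 -0.096  0.068]
 [ 0.601 -0.209  0.068]]
-21.80444134977415
-22.119584820838615
[ 33.61471247  37.27429204 101.30679404]
[ 33.354786    37.26239857 103.32775863]
```

Request:
drive_tool --moves '[{"delta_pos":[17,18.5,10],"turn":0,"claw":1},{"delta_pos":[16.5,18.5,10],"turn":0,"claw":1},{"delta_pos":[0,0,20],"turn":0,"claw":1},{"delta_pos":[0,0,10],"turn":0,"claw":1},{"delta_pos":[0,0,0],"turn":0,"claw":1},{"delta_pos":[0,0,0],"turn":0,"claw":1}]'

```text
time_s: 2.82
tcp_pos: [0.5183, -0.1116, 0.1472]
ee_rot: [[0.919, -0.395, 0.002], [-0.395, -0.919, -0.0], [0.002, -0.001, -1.0]]
wrist_force: [-0.2, 0.2, -0.1]
gripper_width: 1.002
gripper_force: 0.0
```

Request:
drive_tool --moves '[{"delta_pos":[0,0,20],"turn":0,"claw":1},{"delta_pos":[0,0,20],"turn":0,"claw":1},{"delta_pos":[0,0,18],"turn":0,"claw":1},{"delta_pos":[0,0,10],"turn":0,"claw":1},{"delta_pos":[0,0,0],"turn":0,"claw":1},{"delta_pos":[0,0,0],"turn":0,"claw":0.7},{"delta_pos":[0,0,0],"turn":0,"claw":0.5},{"delta_pos":[0,0,0],"turn":0,"claw":0.3},{"delta_pos":[0,0,0],"turn":0,"claw":0.2},{"delta_pos":[0,0,0],"turn":0,"claw":0.2},{"delta_pos":[0,0,0],"turn":0,"claw":0.2}]'

```text
time_s: 4.2
tcp_pos: [0.5175, -0.1121, 0.078]
ee_rot: [[0.918, -0.396, -0.0], [-0.396, -0.918, -0.0], [-0.0, 0.0, -1.0]]
wrist_force: [-1.2, 0.1, -0.1]
gripper_width: 0.405
gripper_force: 0.0
```

```bash
python3 - <<'E'
from h import *
st=monitor.sense();print(st["tcp_pos"],st["gripper_width"],st["gripper_force"],st["wrist_force"],st["moment"])
h=np.array([.518,-.1115,.095])
# handle path: rotate about hinge, tool-x and z steps
r=np.array([-120,31.])
p=None
for a in np.arange(0,50,5):
    t=np.radians(a);x=-120*np.cos(t)+31*np.sin(t);z=120*np.sin(t)+31*np.cos(t)
    if p is not None: print(a,round(x-p[0],1),round(-(z-p[1]),1), "tot",round(x+120,1),round(z-31,1))
    p=(x,z)
E
```

```text
[ 0.51749675 -0.11208436  0.07803432] 0.4045810338838557 0.0 [-1.17807961  0.13718343 -0.11070583] [0.00971937 0.01240946 0.00976896]
5 3.2 -10.3 tot 3.2 10.3
10 4.0 -10.0 tot 7.2 20.4
15 4.9 -9.6 tot 12.1 30.0
20 5.7 -9.2 tot 17.8 39.2
25 6.5 -8.6 tot 24.3 47.8
30 7.2 -8.0 tot 31.6 55.8
35 7.9 -7.4 tot 39.5 63.2
40 8.5 -6.7 tot 48.0 69.9
45 9.1 -5.9 tot 57.1 75.8
```

Request:
drive_tool --moves '[{"delta_pos":[0,0,0],"turn":0,"claw":0.2},{"delta_pos":[0,0,0],"turn":0,"claw":0.2},{"delta_pos":[0,0,0],"turn":0,"claw":0.2}]'

```text
time_s: 4.58
tcp_pos: [0.5175, -0.1121, 0.078]
ee_rot: [[0.918, -0.396, 0.0], [-0.396, -0.918, 0.0], [-0.0, -0.0, -1.0]]
wrist_force: [0.1, 0.1, 0.4]
gripper_width: 0.208
gripper_force: 0.0
```

The fingers closed past 36 mm, so they did not catch the bar. I look at the cause.

```bash
python3 - <<'E'
from h import *
s=cap("scene","s2");d=cap("side","d2");w=cap("wrist","w2")
a=cv2.resize(s["color"][120:220,310:410],(400,400),interpolation=cv2.INTER_CUBIC)
b=cv2.resize(d["color"][180:280,300:400],(400,400),interpolation=cv2.INTER_CUBIC)
cv2.imwrite("pics/z2.png",np.hstack([a,b])[:,:,::-1])
E
```

```text
(no output)
```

View pics/z2.png

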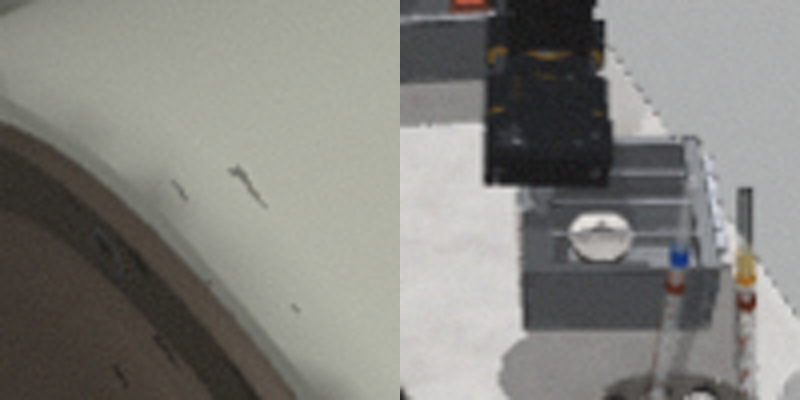

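View pics/w2.png

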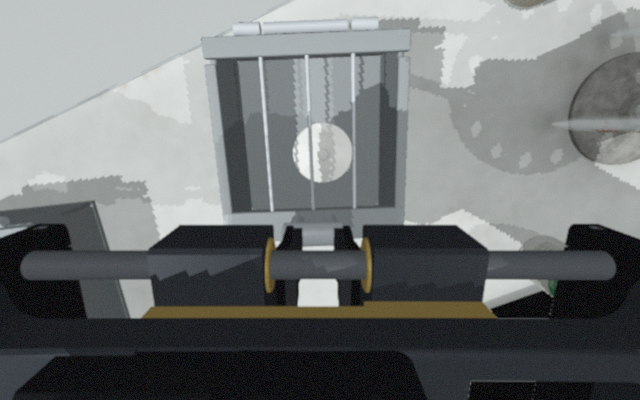

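The wrist view shows the bar at about rows 228–245, columns 302–337. The fingers have closed on its robot side without gripping it. I quantify the offset.

```bash
python3 - <<'E'
from h import *
w=load("w2");st=monitor.sense();R=np.array(st["ee_rot"]);T=np.array(st["tcp_pos"])
a=w["color"][205:305,270:370];cv2.imwrite("pics/z3.png",cv2.resize(a,(600,600),interpolation=cv2.INTER_CUBIC)[:,:,::-1])
P=cloud(w)
for r in range(208,300,4): print(r,[(np.round((R.T@(P[r,u]-T))*1000)).astype(int).tolist() if w["range_z"][r,u]>0 else None for u in(295,320,345)], w["color"][r,320])
# project TCP and pad points in image
E=np.linalg.inv(w["extrinsics"])
q=np.array([T,T+[0,0,.019],[.518,-.1115,.095]])
print(cv2.projectPoints(q,cv2.Rodrigues(E[:3,:3])[0],E[:3,3],K(w),np.array(w["dist"],float))[0].reshape(-1,2))
E
```

```text
208 [[-8, -19, 71], [9, 3, 12], [10, 20, 10]] [78 82 82]
212 [[7, -14, 10], [7, 3, 9], [7, 20, 10]] [105 110 114]
216 [[6, -14, 4], [4, 3, 10], [5, 20, 9]] [105 111 113]
220 [[6, -13, -3], [2, 3, 10], [1, 20, 10]] [101 108 109]
224 [[8, -12, -19], [9, 2, -19], [-2, 20, 10]] [126 132 135]
228 [[10, -12, -29], [7, 2, -22], [11, 16, -32]] [134 140 145]
232 [[9, -11, -35], [5, 2, -23], [10, 15, -37]] [147 154 159]
236 [[10, -11, -42], [3, 2, -24], [10, 15, -43]] [141 149 152]
240 [[10, -10, -47], [0, 2, -23], [10, 15, -47]] [138 143 148]
244 [[10, -10, -52], [-3, 2, -22], [9, 14, -51]] [121 127 132]
248 [[10, -10, -56], [-49, 3, 78], [9, 14, -56]] [215 220 218]
252 [[32, -5, -111], [32, 2, -111], [33, 9, -112]] [56 61 61]
256 [[32, -5, -113], [32, 2, -113], [32, 8, -113]] [71 78 84]
260 [[32, -5, -114], [31, 2, -114], [31, 8, -114]] [79 85 90]
264 [[30, -5, -115], [31, 2, -115], [30, 8, -115]] [ 91  97 101]
268 [[29, -5, -113], [30, 2, -116], [29, 8, -115]] [80 85 89]
272 [[28, -5, -115], [28, 2, -115], [28, 8, -115]] [75 78 85]
276 [[27, -5, -115], [27, 2, -114], [27, 8, -115]] [69 74 79]
280 [[5, -8, -78], [-83, 3, 79], [4, 12, -76]] [210 215 212]
284 [[3, -8, -77], [-86, 3, 78], [2, 12, -76]] [214 218 216]
288 [[0, -8, -76], [-91, 3, 79], [1, 12, -76]] [214 218 215]
292 [[-1, -8, -77], [-95, 3, 78], [-1, 12, -77]] [214 217 215]
296 [[-3, -8, -77], [-99, 3, 78], [-3, 12, -76]] [215 218 215]
[[316.09222754 226.84924081]
 [315.92252028 237.64512941]
 [314.77315244 236.03266278]]
```

View pics/z3.png

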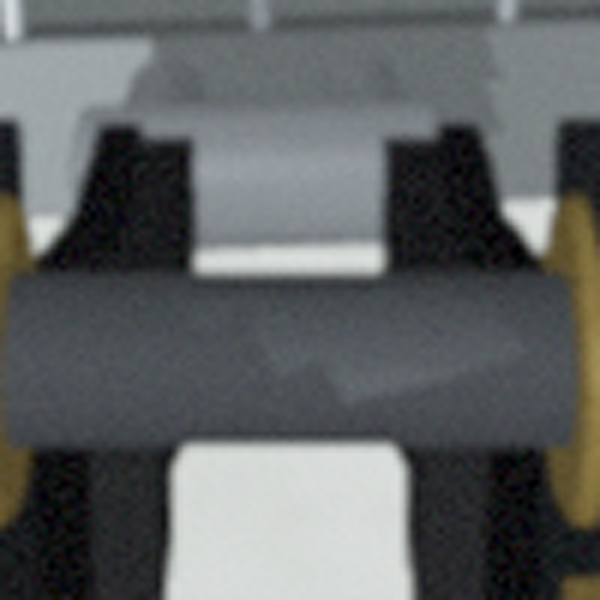

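In z3 the finger ends at about row 226, which puts them roughly 22 mm above the nominal TCP. The bar runs under both fingertips, so they closed just above it. I reopen and lower carefully, watching the force.

Request:
drive_tool --moves '[{"delta_pos":[0,0,0],"turn":0,"claw":1},{"delta_pos":[0,0,0],"turn":0,"claw":1},{"delta_pos":[0,0,0],"turn":0,"claw":1},{"delta_pos":[0,0,0],"turn":0,"claw":1},{"delta_pos":[0,0,0],"turn":0,"claw":1},{"delta_pos":[0,0,0],"turn":0,"claw":1},{"delta_pos":[2,0,4],"turn":0,"claw":1},{"delta_pos":[0,0,4],"turn":0,"claw":1},{"delta_pos":[0,0,0],"turn":0,"claw":1},{"delta_pos":[0,0,0],"turn":0,"claw":1}]'

```text
time_s: 5.98
tcp_pos: [0.5193, -0.1129, 0.07]
ee_rot: [[0.918, -0.396, -0.0], [-0.396, -0.918, -0.0], [-0.0, 0.0, -1.0]]
wrist_force: [0.1, 0.4, 1.0]
gripper_width: 0.998
gripper_force: 0.0
```

```bash
python3 - <<'E'
from h import *
w=cap("wrist","w3");st=monitor.sense();R=np.array(st["ee_rot"]);T=np.array(st["tcp_pos"]);print(T,st["wrist_force"],st["gripper_width"])
P=cloud(w)
# dark low finger pixels: lowest points per column
q=(P-T)@R*1000; dark=(w["color"].max(2)<50)&(w["range_z"]>0)
for u in range(200,440,10):
    m=np.where(dark[150:252,u])[0]+150
    if len(m): print(u,m[:3],q[m[0],u].round(),q[m[min(3,len(m)-1)],u].round())
E
```

```text
[ 0.51941717 -0.11285149  0.07006485] [0.07249836 0.27571495 0.77457119] 0.9978278896399806
200 [250] [ 11. -52. -61.] [ 11. -52. -61.]
210 [243 244 245] [ 11. -50. -54.] [ 11. -49. -57.]
220 [232 233 234] [ 11. -50. -39.] [ 11. -49. -43.]
230 [228 229 230] [ 10. -47. -29.] [  9. -46. -33.]
240 [241 243 244] [  2. -42. -30.] [  0. -42. -30.]
400 [229 230 231] [  9.  46. -30.] [  9.  45. -34.]
410 [227 228 229] [ 11.  52. -31.] [ 11.  50. -36.]
420 [238 239 240] [ 11.  52. -47.] [ 11.  50. -51.]
430 [246 247 248] [ 11.  53. -56.] [ 10.  53. -59.]
```

No contact so far, and the finger ends are confirmed about 24 mm above the nominal TCP. I lower 14 mm further in two checked steps.

Request:
drive_tool --moves '[{"delta_pos":[0,0,3],"turn":0,"claw":1},{"delta_pos":[0,0,3],"turn":0,"claw":1},{"delta_pos":[0,0,0],"turn":0,"claw":1},{"delta_pos":[0,0,0],"turn":0,"claw":1}]'

```text
time_s: 6.52
tcp_pos: [0.5194, -0.1129, 0.064]
ee_rot: [[0.918, -0.396, -0.0], [-0.396, -0.918, -0.0], [-0.0, 0.0, -1.0]]
wrist_force: [0.5, -0.3, 0.9]
gripper_width: 1.001
gripper_force: 0.0
```

The nominal TCP is now below the lid surface with no contact, which confirms the fingers are shorter than stated.

Request:
drive_tool --moves '[{"delta_pos":[0,0,4],"turn":0,"claw":1},{"delta_pos":[0,0,4],"turn":0,"claw":1},{"delta_pos":[0,0,0],"turn":0,"claw":0.2},{"delta_pos":[0,0,0],"turn":0,"claw":0.2},{"delta_pos":[0,0,0],"turn":0,"claw":0.2},{"delta_pos":[0,0,0],"turn":0,"claw":0.2},{"delta_pos":[0,0,0],"turn":0,"claw":0.2},{"delta_pos":[0,0,0],"turn":0,"claw":0.2},{"delta_pos":[0,0,0],"turn":0,"claw":0.2},{"delta_pos":[0,0,0],"turn":0,"claw":0.2}]'

```text
time_s: 7.78
tcp_pos: [0.5207, -0.1103, 0.0561]
ee_rot: [[0.919, -0.395, 0.003], [-0.395, -0.919, 0.003], [0.002, -0.004, -1.0]]
wrist_force: [0.0, 10.8, -0.0]
gripper_width: 0.41
gripper_force: 30.0
```

Gripped at 0.41 (35.7 mm) with 30 N. I relieve the small sideways load, then lift along the arc to about 20°.

Request:
drive_tool --moves '[{"delta_pos":[0,-2.5,0],"turn":0,"claw":0.2},{"delta_pos":[1.5,0,-5],"turn":0,"claw":0.2},{"delta_pos":[1.7,0,-5.3],"turn":0,"claw":0.2},{"delta_pos":[1.9,0,-5],"turn":0,"claw":0.2},{"delta_pos":[2.1,0,-5],"turn":0,"claw":0.2},{"delta_pos":[2.4,0,-4.8],"turn":0,"claw":0.2},{"delta_pos":[2.5,0,-4.8],"turn":0,"claw":0.2},{"delta_pos":[2.8,0,-4.6],"turn":0,"claw":0.2},{"delta_pos":[2.9,0,-4.6],"turn":0,"claw":0.2},{"delta_pos":[0,0,0],"turn":0,"claw":0.2},{"delta_pos":[0,0,0],"turn":0,"claw":0.2}]'

```text
time_s: 9.15
tcp_pos: [0.537, -0.1166, 0.0949]
ee_rot: [[0.918, -0.396, 0.001], [-0.396, -0.918, 0.002], [-0.0, -0.002, -1.0]]
wrist_force: [2.3, 7.0, -5.3]
gripper_width: 0.407
gripper_force: 30.0
```

Force and grip are consistent with the lid at about 20°. I continue to 45°.

Request:
drive_tool --moves '[{"delta_pos":[3.2,-1.5,-4.3],"turn":0,"claw":0.2},{"delta_pos":[3.3,0,-4.3],"turn":0,"claw":0.2},{"delta_pos":[3.5,0,-4.1],"turn":0,"claw":0.2},{"delta_pos":[3.7,0,-3.9],"turn":0,"claw":0.2},{"delta_pos":[3.9,0,-3.8],"turn":0,"claw":0.2},{"delta_pos":[4,0,-3.6],"turn":0,"claw":0.2},{"delta_pos":[4.2,0,-3.4],"turn":0,"claw":0.2},{"delta_pos":[4.3,0,-3.3],"turn":0,"claw":0.2},{"delta_pos":[4.5,0,-3],"turn":0,"claw":0.2},{"delta_pos":[4.6,0,-2.9],"turn":0,"claw":0.2},{"delta_pos":[0,0,0],"turn":0,"claw":0.2},{"delta_pos":[0,0,0],"turn":0,"claw":0.2}]'

```text
time_s: 10.65
tcp_pos: [0.5733, -0.1307, 0.132]
ee_rot: [[0.918, -0.396, 0.0], [-0.396, -0.918, 0.002], [-0.001, -0.001, -1.0]]
wrist_force: [1.1, 6.4, -4.7]
gripper_width: 0.407
gripper_force: 30.0
```

```bash
python3 - <<'E'
from h import *
w=cap("wrist","w4");d=cap("side","d4");st=monitor.sense()
R=np.array(st["ee_rot"]);print(st["tcp_pos"],st["wrist_force"],st["gripper_width"],st["gripper_force"],st["time_s"])
print("from grip, tool mm",R.T@(np.array(st["tcp_pos"])-[.5195,-.1115,.0561])*1000)
a=cv2.resize(d["color"][170:290,290:410],(480,480),interpolation=cv2.INTER_CUBIC)
b=cv2.resize(w["color"],(768//2*2//2*1,240)); b=cv2.resize(w["color"],(384,240))
cv2.imwrite("pics/z4.png",np.hstack([a[:480,:400],np.vstack([b,np.zeros((240,384,3),np.uint8)])])[:,:,::-1])
# lid slope from wrist cloud: points on box footprint above 0.075
P=cloud(w).reshape(-1,3);q=(P-[.5195,-.1115,0])@np.array([[.92,.391,0],[-.391,.92,0],[0,0,1]]).T
q=np.c_[(P-[.5195,-.1115,0])@np.array([.92,-.391,0]),(P-[.5195,-.1115,0])@np.array([.391,.92,0]),P[:,2]]
m=(abs(q[:,1])>.045)&(abs(q[:,1])<.062)&(q[:,0]>.0)&(q[:,0]<.12)&(q[:,2]>.075)&(q[:,2]<.17);q=q[m];print(len(q))
for s in(-1,1):
    k=q[q[:,1]*s>0]
    if len(k)>20: print(s,len(k),np.degrees(np.arctan(np.polyfit(k[:,0],k[:,2],1)[0])))
E
```

```text
[ 0.57331993 -0.13070942  0.13194087] [ 0.66540214  6.29927974 -3.51583473] 0.4085349082329153 29.999273121356964 10.75
from grip, tool mm [ 56.98624229  -3.75876116 -75.8674109 ]
1798
-1 1080 -44.18941771528509
1 718 -44.010155768491266
```

View pics/z4.png

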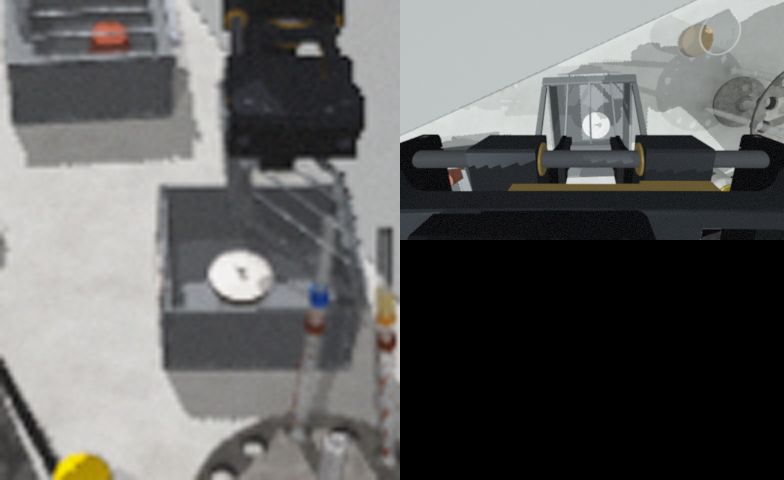

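The picture shows the lid raised and held, the crucible standing undisturbed in the box at (240,275), and the stopper's box shut. Arc travel gives 45° and the depth slope about 44°. I let it rest briefly, then hand in.

Request:
drive_tool --moves '[{"delta_pos":[0,0,0],"turn":0,"claw":0.2},{"delta_pos":[0,0,0],"turn":0,"claw":0.2},{"delta_pos":[0,0,0],"turn":0,"claw":0.2},{"delta_pos":[0,0,0],"turn":0,"claw":0.2}]'

```text
time_s: 11.25
tcp_pos: [0.5733, -0.1307, 0.132]
ee_rot: [[0.918, -0.396, 0.0], [-0.396, -0.918, 0.002], [-0.001, -0.001, -1.0]]
wrist_force: [0.2, 7.0, -3.6]
gripper_width: 0.408
gripper_force: 30.0
```

```bash
python3 -c "
from station import ticket; print(ticket.finish_job())"
```

```text
the job is handed in; nothing more can be done
None
```

I handed the job in at 11.25 s, holding the lid of the crucible's box by its handle at about 44–45°, with the other box shut and the crucible and stopper not visibly moved; the hand-in returned no verdict.

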